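# Bring the square canister to the front of the bench carousel and hold it there

### The arm

A 6-joint arm with a two-finger parallel gripper is mounted at the origin on the work surface. World frame = base frame: x ahead of the robot, y to its left, z up, the work surface at z = 0. Lengths are in m, angles in rad, forces in N, time in s.
With the tool pointing down it reaches from about 0.4 to 0.825 m from the base axis. Payload 7 kg.
Tool frame: the origin (TCP) lies at the very end of the fingers, on their centre line; the grasp point (between the pads) lies 19 mm behind it; z points along the fingers, y is the line along which they close (so a half turn about z gives the same grasp; the last joint's range is limited). The gripper opens to 88 mm and grips with 3 to 60 N. Pads are 19 mm wide; open, the fingers measure 130 mm over their backs; the gripper's body (78 mm by 193 mm) begins 47 mm behind the grasp point.
Start: joints at [1.49, 0.359, 0.012, 0, -1.224, -0.288], TCP at [0.243, 0.63, 0.227] pointing down, gripper open.
Joint ranges: [-3.07, 3.07], [-1.43, 2.12], [-1.02, 1.25], [-3.03, 1.67], [-3.05, -0], [-3.03, 3.03]. Speed limits (rad/s): [2.39, 2.39, 3.01, 3.14, 3.14, 3.14].

### API

Orientations are given as a unit quaternion [x, y, z, w].
In Python, from station import arm gives the robot as it stands.
- The arm moves only by the tool step_arm, never from a script. Its arguments are lists of equal length, an entry for each row: "slide": the shift along the tool's x, y, z in mm, a list of three; "turn": the turn, a rotation vector about the tool's x, y, z in rad, a list of three; "hand": the closure, from -1 (fully open) to 1 (shut). In form: {"slide": [[tx, ty, tz], ...], "turn": [[wx, wy, wz], ...], "hand": [hand, ...]}. A call has 1 to 5 rows; each row is the pose to reach, as a shift and turn from the pose commanded when the call began, along the tool's axes at that moment; what a row does not reach only later rows make up. A row lasts 1/10 s, in which the tool goes at most 50 mm and 8.59 degrees, less where a joint would pass 70% of its speed; a pose out of reach is approached as far as the arm can. A call with a gripper value outside its range is refused whole. The fingers move at their own pace and stop on an object; "force" is the grip in N (left out, the last holds). Time passes only in rows, so rows that repeat a pose let the fingers close. It gives the time, the measured TCP pose, the force, the opening and the grip force at its end, in the units of the state.
- arm.read_state(): the state, without advancing time (a new reading comes with each control period).
- arm.snapshot(name): name is "side" or "top" or "wrist"; returns a dict with "frame" (384x512x3 uint8, red, green, blue), "z_map" (384x512 float32, m along the optical axis (not along the pixel's ray), 0 where there is no reading), "K" (3x3 intrinsics, pixels), "world_from_camera" (4x4, takes a point from camera to world coordinates). Camera axes: x right, y down, z forward; pixel columns grow to the right and rows downward; lengths in m; the calibration is good to about 2 mm. A picture is of the moment at which its call begins.
- arm.hand_in(): hands the job in; it is judged then, once.
The state is a dict: "clock": time; "joint_positions": joint angles; "joint_vel": joint speeds; "effort": joint torques, N m; "tcp_pos": TCP position; "tool_rot": TCP orientation; "wrist_force": force on the tool from outside, world axes, zero at the start; "moment": the same for the moment, N m; "grip_width": finger opening in m; "grasp_force": force on a finger pad.
Only numpy, scipy, OpenCV 4.12 (cv2) and the standard library are available. Lean on these libraries where they do the work, as an engineer would, in place of code of your own. Each camera call takes 0.05 s, during which the arm holds its last target. There are 200 camera calls.

### The job

First swing the scanner arm by its upright pin away from over the carousel, right round to its stop, and leave it there. Then turn the carousel by one of its two upright steel posts until the square canister stands squarely at the front, in line with the pointer on the base plate, and finish while still gripping the post so that the carousel cannot turn. Leave all four containers standing in their pockets, and do not disturb the other things on the bench.

Things in the scene. Friction and masses are not known exactly. Their poses are not given: they have to be found in the camera images.
- canister_mid (a point): centre (half-way up) of the square canister, the one to bring to the front: the only square one of the four containers, 48 x 48 mm, 85 mm high, all white. It stands loose in one of the carousel's four round pockets (which one varies, and so does its own yaw), its base 34 mm above the bench. The pockets' 12 mm high rims keep it in place with 2 to 4 mm of play. Each pocket's centre is 78 mm from the carousel's axis, 90 degrees apart
- centre (a point): point on the carousel's upright turning axis, 34 mm above the bench (top of the platter). It does not move. The platter is a grey disc of 244 mm diameter on a fixed aluminium base plate; it turns freely both ways more than a half turn, with about 0.08 N m of friction, and stays where it is left
- front (a point): point where the pocket circle passes the pointer: 78 mm from the axis, straight from the axis towards the pointer, 34 mm above the bench. The centre of the canister belongs above it. Fixed. The pointer is a dark upright block with a square section, 37 mm across its corners, standing 142 mm from the axis on the side of the base plate nearer the robot, its top 53 mm above the bench
- post_a_grip (a point): grip point on one of the carousel's two equal upright steel posts, on its axis, 150 mm above the bench. The post is round, 14 mm in diameter, top 165 mm above the bench; it stands on the platter 105 mm from the turning axis, midway between two pockets. The containers reach no higher than 122 mm above the bench. The post spins freely about its own axis, so a gripper may stay at one yaw while the carousel turns
- post_b_grip (a point): the same on the other post, diametrically opposite
- post_a: the first post itself; origin at its foot, 34 mm above the bench
- post_b: the second post itself; origin at its foot
- platter (a joint): angle of the carousel from its starting position, rad, positive anticlockwise seen from above; reads 0 at the start whatever the place of the canister
- scan_arm (a joint): angle of the scanner arm about its upright hinge, rad, positive clockwise seen from above: at 0 to 0.4 (starts) its head is over the carousel, at 1.6 it is against its stop on the robot's left, clear of the carousel. About 0.15 N m of friction; it stays where it is left
- scan_grip (a point): grip point on the scanner arm's upright round steel pin, 14 mm in diameter, on the pin's axis, 254 mm above the bench. The pin stands on the arm's head, 208 mm from the hinge, and rises from 221 mm to 272 mm above the bench (free length above the arm). The black head is 85 x 66 x 30 mm, its underside 180 mm above the bench
- scan_hinge (a point): point on the scanner arm's upright hinge axis, 202 mm above the bench, on top of a fixed post behind and to the left of the carousel (26 mm thick, foot 90 mm across)
- jar_a_mid (a point): centre of a round white jar with a white lid, 66 mm across, 85 mm high, in another pocket
- jar_b_mid (a point): centre of a round white jar with a white lid, 66 mm across, 68 mm high, in another pocket
- jar_c_mid (a point): centre of a round white jar with a white lid, 62 mm across, 88 mm high, in another pocket
- tape_roll: bystander, to be left alone: clear packing-tape roll lying flat, 100 mm across, 48 mm high; it may lie under the swing of the scanner arm; origin at the centre of its underside
- carton_s: bystander, to be left alone: small carton 80 x 110 x 55 mm high; origin at the centre of its underside
- mug: bystander, to be left alone: white mug, 80 mm across, 90 mm high; origin at the centre of its underside
- stapler: bystander, to be left alone: stapler 130 x 34 x 53 mm high; origin at the centre of its underside
- marker: bystander, to be left alone: marker pen lying down, 130 x 14 x 14 mm; origin at the centre of its underside
- tape_gun: bystander, to be left alone: tape dispenser, 160 x 50 mm, 88 mm high; origin at the centre of its underside
- parcel: bystander, to be left alone: parcel 130 x 100 x 90 mm high; origin at the centre of its underside
There are look-alikes about, which are no part of the job. Leave any blue look-alike of the part that bears jar_b_mid alone.

How it is judged:
By the outcome, as a careful person would: the job done as asked, in the order asked, and still so for the second after the job is handed in, while the arm keeps its last pose, push and grip.
It also fails if it takes over 51 s, if anything falls off the work surface, if the arm or the gripper's body presses on something with over 40 N, if the wrist force passes 120 N, or if a joint passes its speed limit or range.

## Working session

There is one attempt and no reset: what is moved stays moved. The work goes in short steps, Python scripts to look and compute and a tool call to move; the robot and the scene stay as the last step left them, time stands still between calls to the robot, and variables do not carry over. Pictures are saved under pics/ and viewed, at most 10 in all, crops included, and the job is handed in when it is done.

Besides the shell and the picture viewer there is one more tool, called after "Emit:" by a JSON object that holds its "name" and its "arguments". step_arm: Moves the arm, as the interface text tells. Its arguments: {"type":"object","properties":{"slide":{"type":"array"},"turn":{"type":"array"},"hand":{"type":"array"},"force":{"type":"number"}},"required":["slide","turn","hand"]}

```bash
mkdir -p pics
cat > h.py <<'E'
from station import arm
import numpy as np, cv2
def cap(n):
    s=arm.snapshot(n); np.savez(f'{n}.npz',**s); return s
def load(n): return np.load(f'{n}.npz')
def pts(s):
    z=s['z_map'];K=s['K'];v,u=np.indices(z.shape)
    P=np.stack([(u-K[0,2])/K[0,0]*z,(v-K[1,2])/K[1,1]*z,z],-1)
    T=s['world_from_camera'];W=P@T[:3,:3].T+T[:3,3];W[z==0]=np.nan;return W
E
python3 - <<'E'
from h import *
for n in ['top','side']:
    s=cap(n);cv2.imwrite(f'pics/{n}0.png',cv2.resize(s['frame'][:,:,::-1],(800,600)))
    print(n,s['world_from_camera'].round(3).tolist(),s['K'].tolist())
print(arm.read_state())
E
```

```text
top [[0.025, -0.976, 0.218, 0.162], [-1.0, -0.025, -0.0, -0.001], [0.006, -0.218, -0.976, 1.66], [0.0, 0.0, 0.0, 1.0]] [[492.14908147378594, 0.0, 257.35230003851524], [0.0, 492.14908147378594, 182.53334950214858], [0.0, 0.0, 1.0]]
side [[0.964, -0.141, 0.228, 0.183], [-0.268, -0.497, 0.826, -1.151], [-0.003, -0.856, -0.516, 0.866], [0.0, 0.0, 0.0, 1.0]] [[495.2126488623041, 0.0, 247.13557820131982], [0.0, 495.2126488623041, 192.44589478903595], [0.0, 0.0, 1.0]]
{'clock': 0.1, 'joint_positions': array([ 1.49010145e+00,  3.59332091e-01,  1.11389505e-02, -3.02243775e-04,
       -1.22412793e+00, -2.88087373e-01]), 'joint_vel': array([-0.00050498, -0.0008588 ,  0.00233828,  0.00265348, -0.00042776,
        0.00181206]), 'effort': array([-9.48282577e-04, -5.84162843e+01,  2.93753046e+01,  7.01555818e+00,
        1.01551219e-02, -5.43143301e-05]), 'tcp_pos': array([0.24320038, 0.62917925, 0.22570163]), 'tool_rot': array([ 9.83038338e-01, -1.83398541e-01, -6.24156430e-05,  7.72985050e-04]), 'wrist_force': array([-0.15185678,  0.61592588, -0.20283226]), 'moment': array([-0.00156881, -0.00883931,  0.01454412]), 'grasp_force': 0.0, 'grip_width': 0.08742973938123999}
```

View pics/top0.png

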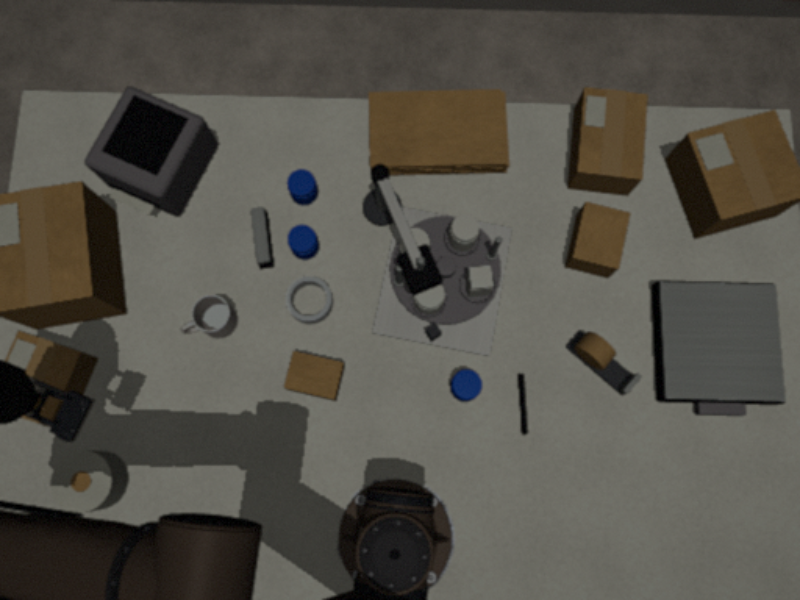

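View pics/side0.png

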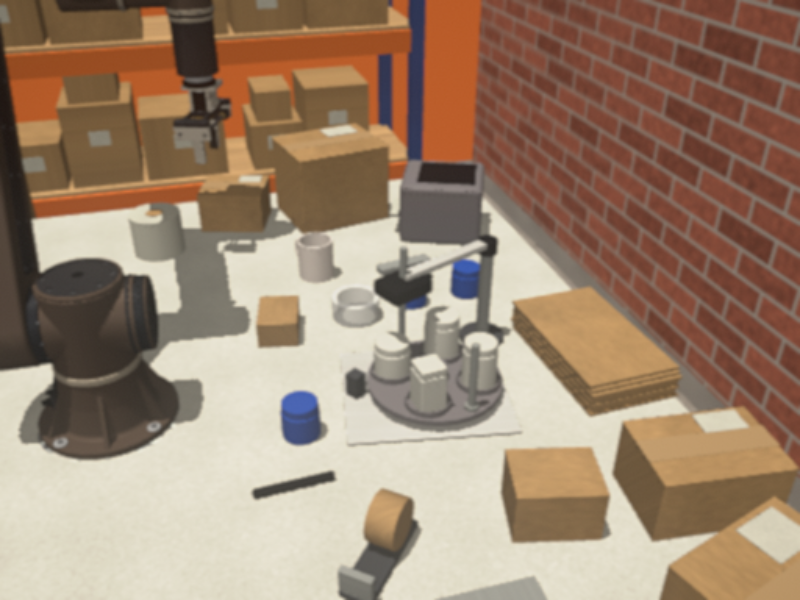

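The top view shows the carousel at about (447,268), with the square canister at (481,277), jars at (465,233), (430,296) and (418,240), the posts at (493,247) and about (403,272), the pointer at (432,331), and the scanner head at (418,268) with its hinge at (380,172). The blue look-alikes are at (302,186), (303,241) and (466,385). The side view agrees: canister at (429,385), near post at (473,378), scanner pin at (403,258).

Next come a close crop and the 3D measurements.

Run:
```python
from h import *
t=load('top');s=load('side')
a=cv2.resize(t['frame'][95:245,230:340,::-1],(440,600),interpolation=cv2.INTER_CUBIC)
b=cv2.resize(s['frame'][145:285,215:345,::-1],(360,388),interpolation=cv2.INTER_CUBIC)
c=np.zeros((600,800,3),np.uint8);c[:,:440]=a;c[:388,440:]=b
cv2.imwrite('pics/crop.png',np.clip(c*1.8,0,255).astype(np.uint8))
for n in ['top','side']:
    d=load(n);W=pts(d);x,y,z=W[...,0],W[...,1],W[...,2]
    R=(x>.4)&(x<.95)&(y>-.3)&(y<.3)
    print(n)
    for lo,hi in [(.225,.29),(.2,.222),(.14,.175),(.1,.125),(.09,.1),(.028,.04),(.045,.06)]:
        m=(R&(z>lo)&(z<hi)).astype(np.uint8)
        k,l,st,ce=cv2.connectedComponentsWithStats(m)
        for i in range(1,k):
            if st[i,4]>=4:
                q=W[l==i];print(lo,hi,st[i].tolist(),np.median(q,0).round(3),q.min(0).round(3),q.max(0).round(3))
```

```text
top
0.225 0.29 [267, 164, 5, 9, 34] [ 0.519 -0.034  0.266] [ 0.514 -0.041  0.228] [ 0.527 -0.028  0.276]
0.2 0.222 [237, 105, 47, 83, 878] [ 0.544 -0.015  0.213] [ 0.473 -0.078  0.2  ] [0.73  0.068 0.222]
0.14 0.175 [240, 118, 4, 5, 12] [0.702 0.057 0.151] [0.699 0.051 0.14 ] [0.705 0.061 0.171]
0.14 0.175 [316, 151, 6, 7, 24] [ 0.595 -0.192  0.163] [ 0.59  -0.2    0.141] [ 0.604 -0.186  0.172]
0.14 0.175 [253, 169, 4, 6, 16] [0.53  0.008 0.161] [0.526 0.004 0.147] [0.539 0.014 0.167]
0.1 0.125 [240, 122, 6, 5, 15] [0.703 0.055 0.109] [0.7   0.045 0.101] [0.708 0.062 0.125]
0.1 0.125 [288, 137, 19, 20, 247] [ 0.63  -0.128  0.12 ] [ 0.602 -0.158  0.1  ] [ 0.663 -0.098  0.125]
0.1 0.125 [262, 146, 13, 12, 93] [ 0.612 -0.033  0.118] [ 0.593 -0.053  0.11 ] [ 0.631 -0.013  0.125]
0.1 0.125 [255, 152, 5, 9, 23] [0.591 0.003 0.117] [ 0.582 -0.004  0.104] [0.607 0.009 0.123]
0.1 0.125 [315, 157, 4, 3, 9] [ 0.593 -0.191  0.117] [ 0.59  -0.196  0.107] [ 0.596 -0.186  0.125]
0.1 0.125 [300, 170, 16, 16, 218] [ 0.527 -0.161  0.118] [ 0.504 -0.188  0.1  ] [ 0.553 -0.138  0.125]
0.1 0.125 [253, 17
[... 9183 characters left out ...]
.06 [306, 239, 15, 12, 60] [ 0.637 -0.16   0.052] [ 0.617 -0.171  0.045] [ 0.671 -0.134  0.059]
0.045 0.06 [292, 241, 2, 4, 4] [ 0.594 -0.132  0.046] [ 0.593 -0.136  0.045] [ 0.596 -0.122  0.049]
0.045 0.06 [263, 249, 23, 15, 100] [ 0.519 -0.187  0.052] [ 0.502 -0.197  0.045] [ 0.554 -0.147  0.06 ]
0.045 0.06 [309, 249, 4, 1, 4] [ 0.631 -0.17   0.046] [ 0.627 -0.171  0.045] [ 0.634 -0.169  0.046]
0.045 0.06 [260, 255, 2, 4, 4] [ 0.49  -0.165  0.046] [ 0.49  -0.172  0.045] [ 0.492 -0.159  0.048]
0.045 0.06 [300, 254, 5, 6, 24] [ 0.593 -0.201  0.052] [ 0.589 -0.205  0.046] [ 0.6   -0.193  0.059]
0.045 0.06 [287, 256, 2, 4, 4] [ 0.559 -0.188  0.046] [ 0.555 -0.194  0.045] [ 0.562 -0.181  0.047]
```

View pics/crop.png

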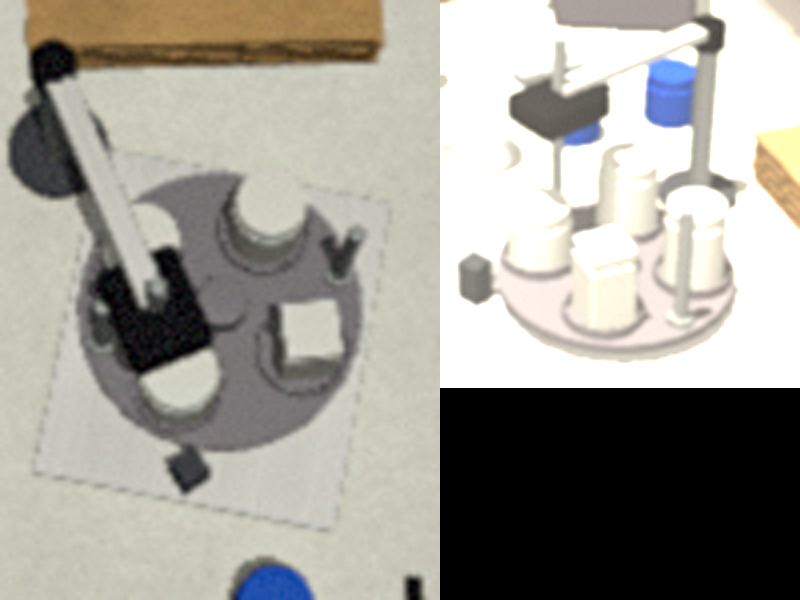

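The pin is at about (.519,-.035) and the hinge at (.709,.048), 207 mm apart (208 given). The posts are at (.596,-.194) and (.532,.006), 210 mm apart, so the centre is (.564,-.094). The canister is 77.6 mm from that centre, in line with its pocket, and the pointer is 141 mm from it, so everything fits the sizes given. The candidates for the target were the jars at (465,233), (430,296) and (418,240) and the blue ones; only (481,277) is square, which the crop confirms.

First move: transit towards the pin, rising.

Emit:
{"name": "step_arm", "arguments": {"slide": [[25,25,-35],[55,58,-60],[88,92,-83],[121,127,-83],[154,161,-83]], "turn": [[0,0,0],[0,0,0],[0,0,0],[0,0,0],[0,0,0]], "hand": [-1,-1,-1,-1,-1]}}

```text
clock: 0.6
tcp_pos: [0.3293, 0.4223, 0.3102]
tool_rot: [0.983, -0.183, 0.0, -0.001]
wrist_force: [1.0, -0.2, 0.3]
grip_width: 0.0875
grasp_force: 0.0
```

Emit:
{"name": "step_arm", "arguments": {"slide": [[34,36,0],[68,72,0],[102,108,0],[137,144,0],[171,180,0]], "turn": [[0,0,0],[0,0,0],[0,0,0],[0,0,0],[0,0,0]], "hand": [-1,-1,-1,-1,-1]}}

```text
clock: 1.1
tcp_pos: [0.4237, 0.1923, 0.3096]
tool_rot: [0.983, -0.183, 0.0, -0.0]
wrist_force: [0.8, 0.6, 0.7]
grip_width: 0.0877
grasp_force: 0.0
```

Emit:
{"name": "step_arm", "arguments": {"slide": [[34,36,0],[68,72,0],[102,108,0],[137,144,0],[171,180,0]], "turn": [[0,0,-0.15],[0,0,-0.3],[0,0,-0.45],[0,0,-0.6],[0,0,-0.75]], "hand": [-1,-1,-1,-1,-1]}}

```text
clock: 1.6
tcp_pos: [0.5046, -0.002, 0.3096]
tool_rot: [0.991, 0.135, 0.0, -0.0]
wrist_force: [1.4, 0.8, 0.6]
grip_width: 0.0881
grasp_force: 0.0
```

```bash
cat >> h.py <<'E'
from scipy.spatial.transform import Rotation as Ro
def plan(*T):  # world targets (x,y,z,psi deg): slide mm / turn for each, from the pose as measured
    s=arm.read_state();R=Ro.from_quat(s['tool_rot'])
    print('t',round(s['clock'],2),'tcp',s['tcp_pos'].round(4),'psi',np.degrees(np.arctan2(*R.as_matrix()[1::-1,0])).round(1),'F',s['wrist_force'].round(1),'M',s['moment'].round(2),'w',round(s['grip_width'],4),'g',round(s['grasp_force'],1),'j',s['joint_positions'].round(2))
    for x,y,z,p in T:
        a=np.radians(p);G=Ro.from_matrix([[np.cos(a),np.sin(a),0],[np.sin(a),-np.cos(a),0],[0,0,-1]])
        print((R.inv().apply(np.array([x,y,z])-s['tcp_pos'])*1000).round(1).tolist(),(R.inv()*G).as_rotvec().round(3).tolist())
E
python3 - <<'E'
from h import *
plan((.519,-.035,.31,23.8),(.519,-.035,.235,23.8))
E
```

```text
t 1.6 tcp [ 0.5046 -0.002   0.3096] psi 15.5 F [1.4 0.8 0.6] M [ 0.07 -0.19  0.08] w 0.0881 g 0.0 j [ 0.39  0.03 -0.22 -0.   -1.33  1.46]
[5.0, 35.6, -0.4] [-0.0, -0.0, -0.144]
[5.0, 35.6, 74.6] [-0.0, -0.0, -0.144]
```

Emit:
{"name": "step_arm", "arguments": {"slide": [[0,0,0],[0,0,0]], "turn": [[0,0,0],[0,0,0]], "hand": [-1,-1]}}

```text
clock: 1.8
tcp_pos: [0.5043, -0.0013, 0.309]
tool_rot: [0.991, 0.13, -0.001, 0.0]
wrist_force: [0.2, 0.7, -0.2]
grip_width: 0.0875
grasp_force: 0.0
```

Run:
```python
from h import *
plan((.519,-.035,.31,23.8),(.519,-.035,.235,23.8))
```

```text
t 1.8 tcp [ 0.5043 -0.0013  0.309 ] psi 15.0 F [ 0.2  0.7 -0.2] M [-0.01  0.   -0.02] w 0.0875 g 0.0 j [ 0.39  0.03 -0.22 -0.   -1.33  1.45]
[5.5, 36.3, -1.0] [-0.0, 0.001, -0.154]
[5.6, 36.3, 74.0] [-0.0, 0.001, -0.154]
```

Emit:
{"name": "step_arm", "arguments": {"slide": [[5.5,36.3,-1],[5.5,36.3,-1],[5.5,36.3,-1]], "turn": [[0,0,-0.154],[0,0,-0.154],[0,0,-0.154]], "hand": [-1,-1,-1]}}

```text
clock: 2.1
tcp_pos: [0.519, -0.0333, 0.3104]
tool_rot: [0.978, 0.207, -0.0, -0.0]
wrist_force: [-0.0, -0.0, -0.2]
grip_width: 0.0876
grasp_force: 0.0
```

Run:
```python
from h import *
plan((.519,-.035,.235,23.8))
s=cap('wrist');W=pts(s);z=W[...,2];m=(z>.235)&(z<.285)&(np.hypot(W[...,0]-.519,W[...,1]+.035)<.04)
q=W[m];print(len(q),np.median(q,0),q.min(0),q.max(0))
q=q[q[:,2]>.268];print(len(q),q.mean(0))
cv2.imwrite('pics/w1.png',s['frame'][:,:,::-1])
```

```text
t 2.1 tcp [ 0.519  -0.0333  0.3104] psi 23.9 F [-0.  -0.  -0.2] M [-0.02 -0.02  0.  ] w 0.0876 g 0.0 j [ 0.31  0.06 -0.19 -0.   -1.33  1.67]
[-0.7, 1.6, 75.4] [-0.0, 0.0, 0.002]
585 [ 0.52656167 -0.03358309  0.26879737] [ 0.51697479 -0.04171799  0.23530483] [ 0.53009476 -0.0281075   0.27284962]
312 [ 0.52373791 -0.03471389  0.27077158]
```

View pics/w1.png

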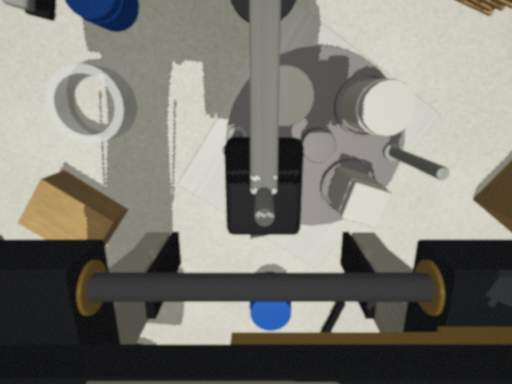

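The wrist view shows the pin at (265,213) on the black head, centred between the fingers, with clear air around it. The pin top measures (.523,-.035,.271). I descend and grip.

Emit:
{"name": "step_arm", "arguments": {"slide": [[2,2.8,40],[2,2.8,75],[2,2.8,75],[2,2.8,75],[2,2.8,75]], "turn": [[0,0,0],[0,0,0],[0,0,0],[0,0,0],[0,0,0]], "hand": [-1,-1,1,1,1], "force": 20}}

```text
clock: 2.65
tcp_pos: [0.5234, -0.035, 0.2379]
tool_rot: [0.978, 0.209, 0.002, 0.0]
wrist_force: [-0.2, -0.4, 0.4]
grip_width: 0.0694
grasp_force: 0.0
```

Emit:
{"name": "step_arm", "arguments": {"slide": [[0,0,0],[0,0,0],[0,0,0]], "turn": [[0,0,0],[0,0,0],[0,0,0]], "hand": [1,1,1]}}

```text
clock: 2.95
tcp_pos: [0.5225, -0.0356, 0.2364]
tool_rot: [0.978, 0.208, 0.001, -0.0]
wrist_force: [0.4, 0.6, -0.6]
grip_width: 0.0448
grasp_force: 0.0
```

```bash
cat >> h.py <<'E'
H=np.array([.709,.048])
def swing(P,r,*deg,z=.235,psi=True):  # circle poses about P; angles from current tcp angle (ccw +)
    s=arm.read_state();t=s['tcp_pos'];v=t[:2]-P;a=np.degrees(np.arctan2(v[1],v[0]))
    p=np.degrees(np.arctan2(*Ro.from_quat(s['tool_rot']).as_matrix()[1::-1,0]))
    print('angle',a.round(1),'radius',np.hypot(*v).round(4))
    plan(*[(*(P+r*np.array([np.cos(np.radians(a+d)),np.sin(np.radians(a+d))])),z,p+d*psi) for d in deg])
E
python3 - <<'E'
from h import *
swing(H,.208,-6,-12,-18,-24,-30)
E
```

```text
angle -155.9 radius 0.2044
t 2.95 tcp [ 0.5225 -0.0356  0.2364] psi 24.0 F [ 0.4  0.6 -0.6] M [-0.04 -0.05  0.  ] w 0.0448 g 0.0 j [ 0.31  0.1  -0.3   0.   -1.16  1.68]
[-2.5, -21.7, 1.4] [0.0, -0.001, 0.105]
[0.8, -43.2, 1.4] [0.0, -0.001, 0.209]
[6.4, -64.3, 1.4] [0.0, -0.001, 0.314]
[14.2, -84.6, 1.4] [-0.0, -0.001, 0.419]
[24.0, -104.0, 1.4] [-0.0, -0.001, 0.524]
```

Emit:
{"name": "step_arm", "arguments": {"slide": [[0,0,0],[0,0,0],[0,0,0],[0,0,0],[0,0,0]], "turn": [[0,0,0],[0,0,0],[0,0,0],[0,0,0],[0,0,0]], "hand": [1,1,1,1,1]}}

```text
clock: 3.45
tcp_pos: [0.5222, -0.0357, 0.2356]
tool_rot: [0.978, 0.208, -0.0, 0.0]
wrist_force: [-0.4, -0.7, 0.3]
grip_width: 0.0134
grasp_force: 20.0
```

Run:
```python
from h import *
P=arm.read_state()['tcp_pos'][:2]
swing(H,np.hypot(*(P-H)),-6,-12,-18,-24,-30)
```

```text
angle -155.9 radius 0.2047
t 3.45 tcp [ 0.5222 -0.0357  0.2356] psi 24.0 F [-0.4 -0.7  0.3] M [-0.1   0.01  0.05] w 0.0134 g 20.0 j [ 0.31  0.1  -0.31  0.   -1.16  1.68]
[1.1, -21.4, 0.6] [0.0, 0.0, 0.105]
[4.4, -42.6, 0.6] [0.0, 0.0, 0.209]
[9.9, -63.3, 0.6] [0.0, 0.0, 0.314]
[17.6, -83.3, 0.6] [0.0, 0.0, 0.419]
[27.3, -102.4, 0.6] [0.0, 0.0, 0.524]
```

Emit:
{"name": "step_arm", "arguments": {"slide": [[0.5,-10.7,0],[1.1,-21.4,0],[2.5,-32,0],[4.4,-42.6,0],[7,-53,0]], "turn": [[0,0,0.052],[0,0,0.105],[0,0,0.157],[0,0,0.209],[0,0,0.26]], "hand": [1,1,1,1,1]}}

```text
clock: 3.95
tcp_pos: [0.5069, 0.0158, 0.2356]
tool_rot: [0.997, 0.079, -0.0, 0.0]
wrist_force: [1.6, -0.8, -1.5]
grip_width: 0.0135
grasp_force: 20.0
```

Run:
```python
from h import *
P=arm.read_state()['tcp_pos'][:2]
swing(H,np.hypot(*(P-H)),-5,-10,-15,-20,-25)
```

```text
angle -171.0 radius 0.2046
t 3.95 tcp [0.5069 0.0158 0.2356] psi 9.0 F [ 1.6 -0.8 -1.5] M [-0.32 -0.41  0.04] w 0.0135 g 20.0 j [ 0.42  0.07 -0.34  0.   -1.16  1.31]
[0.8, -17.8, 0.6] [0.0, 0.0, 0.087]
[3.1, -35.5, 0.6] [0.0, 0.0, 0.175]
[7.0, -53.0, 0.5] [0.0, 0.0, 0.262]
[12.3, -70.0, 0.5] [0.0, -0.0, 0.349]
[19.1, -86.5, 0.5] [0.0, -0.0, 0.436]
```

Emit:
{"name": "step_arm", "arguments": {"slide": [[0.8,-17.8,0],[3.1,-35.5,0],[7,-53,0],[12.3,-70,0],[19.1,-86.5,0]], "turn": [[0,0,0.087],[0,0,0.175],[0,0,0.262],[0,0,0.349],[0,0,0.436]], "hand": [1,1,1,1,1]}}

```text
clock: 4.45
tcp_pos: [0.5118, 0.1046, 0.2356]
tool_rot: [0.99, -0.139, -0.0, 0.0]
wrist_force: [3.0, -2.1, -2.0]
grip_width: 0.0132
grasp_force: 20.0
```

Run:
```python
from h import *
P=arm.read_state()['tcp_pos'][:2]
swing(H,.205,-4,-8,-12,-16,-20)
```

```text
angle 164.0 radius 0.2051
t 4.45 tcp [0.5118 0.1046 0.2356] psi -16.0 F [ 3.  -2.1 -2. ] M [-0.58 -0.92  0.06] w 0.0132 g 20.0 j [ 0.58  0.1  -0.31  0.   -1.16  0.71]
[0.6, -14.3, 0.6] [0.0, 0.0, 0.07]
[2.1, -28.5, 0.6] [0.0, 0.0, 0.14]
[4.6, -42.6, 0.6] [0.0, 0.0, 0.209]
[8.1, -56.5, 0.5] [0.0, 0.0, 0.279]
[12.5, -70.1, 0.5] [0.0, 0.0, 0.349]
```

Emit:
{"name": "step_arm", "arguments": {"slide": [[0.6,-14.3,0],[2.1,-28.5,0],[4.6,-42.6,0],[8.1,-56.5,0],[12.5,-70,0]], "turn": [[0,0,0.07],[0,0,0.14],[0,0,0.209],[0,0,0.279],[0,0,0.349]], "hand": [1,1,1,1,1]}}

```text
clock: 4.95
tcp_pos: [0.5425, 0.169, 0.2355]
tool_rot: [0.951, -0.309, -0.001, -0.0]
wrist_force: [-5.4, 1.7, 2.7]
grip_width: 0.0137
grasp_force: 20.0
```

Run:
```python
from h import *
P=arm.read_state()['tcp_pos'][:2]
swing(H,.205,-2,-4,-6,-8,-10)
```

```text
angle 144.0 radius 0.2059
t 4.95 tcp [0.5425 0.169  0.2355] psi -36.0 F [-5.4  1.7  2.7] M [0.85 1.45 0.2 ] w 0.0137 g 20.0 j [ 0.65  0.18 -0.21 -0.   -1.18  0.3 ]
[1.0, -7.2, 0.5] [0.0, 0.002, 0.035]
[1.4, -14.3, 0.5] [0.0, 0.002, 0.07]
[2.0, -21.4, 0.5] [0.0, 0.002, 0.105]
[2.9, -28.5, 0.5] [0.0, 0.002, 0.14]
[4.0, -35.6, 0.5] [0.001, 0.002, 0.175]
```

Emit:
{"name": "step_arm", "arguments": {"slide": [[-0.3,-7.2,0],[0,-14.3,0],[0.5,-21.4,0],[1.2,-28.5,0],[2.3,-35.6,0]], "turn": [[0,0,0.035],[0,0,0.07],[0,0,0.105],[0,0,0.14],[0,0,0.175]], "hand": [1,1,1,1,1]}}

```text
clock: 5.45
tcp_pos: [0.5656, 0.1964, 0.2356]
tool_rot: [0.921, -0.39, -0.0, -0.0]
wrist_force: [-3.2, 2.6, 1.7]
grip_width: 0.0131
grasp_force: 20.0
```

Run:
```python
from h import *
P=arm.read_state()['tcp_pos'][:2]
swing(H,.207,-2,-4,-6,-8,-10)
```

```text
angle 134.0 radius 0.2064
t 5.45 tcp [0.5656 0.1964 0.2356] psi -45.9 F [-3.2  2.6  1.7] M [1.04 1.09 0.14] w 0.0131 g 20.0 j [ 0.66  0.23 -0.15 -0.   -1.19  0.11]
[-0.5, -7.2, 0.6] [-0.0, 0.001, 0.035]
[-0.1, -14.4, 0.6] [-0.0, 0.001, 0.07]
[0.5, -21.6, 0.6] [0.0, 0.001, 0.105]
[1.4, -28.8, 0.6] [0.0, 0.001, 0.14]
[2.6, -35.9, 0.6] [0.0, 0.001, 0.175]
```

Emit:
{"name": "step_arm", "arguments": {"slide": [[-0.5,-7.2,0],[-0.3,-14.4,0],[0.2,-21.6,0],[1,-28.8,0],[2,-35.9,0]], "turn": [[0,0,0.035],[0,0,0.07],[0,0,0.105],[0,0,0.14],[0,0,0.175]], "hand": [1,1,1,1,1]}}

```text
clock: 5.95
tcp_pos: [0.5861, 0.2137, 0.2351]
tool_rot: [0.883, -0.469, -0.004, 0.008]
wrist_force: [-35.8, -19.5, 23.4]
grip_width: 0.0159
grasp_force: 20.1
```

Run:
```python
from h import *
P=arm.read_state()['tcp_pos'][:2]
swing(H,.207,-1,-2,-3,-4,-5)
```

```text
angle 126.6 radius 0.2063
t 5.95 tcp [0.5861 0.2137 0.2351] psi -56.0 F [-35.8 -19.5  23.4] M [-6.75 12.7  -0.06] w 0.0159 g 20.1 j [ 0.66  0.28 -0.08 -0.   -1.23 -0.07]
[-0.9, -3.6, 0.1] [0.018, -0.001, 0.017]
[-0.9, -7.2, 0.0] [0.018, -0.001, 0.035]
[-0.9, -10.8, -0.1] [0.018, -0.001, 0.052]
[-0.9, -14.4, -0.1] [0.018, -0.001, 0.07]
[-0.8, -18.0, -0.2] [0.018, -0.001, 0.087]
```

Against the stop at 126.6°, a swing of about 1.35 rad with a push of about 40 N. I ease most of the push off, then open.

Emit:
{"name": "step_arm", "arguments": {"slide": [[0,6,0],[0,6,0],[0,6,0]], "turn": [[0,0,0],[0,0,0],[0,0,0]], "hand": [1,1,1]}}

```text
clock: 6.25
tcp_pos: [0.5852, 0.2129, 0.2351]
tool_rot: [0.883, -0.469, -0.002, 0.003]
wrist_force: [-11.0, -8.2, 5.3]
grip_width: 0.0136
grasp_force: 20.0
```

Run:
```python
from h import *
swing(H,.207,-1)
```

```text
angle 126.9 radius 0.2062
t 6.25 tcp [0.5852 0.2129 0.2351] psi -55.9 F [-11.   -8.2   5.3] M [-2.6   3.67 -0.01] w 0.0136 g 20.0 j [ 0.66  0.27 -0.09 -0.   -1.21 -0.07]
[-0.9, -3.6, 0.1] [0.008, -0.001, 0.017]
```

Emit:
{"name": "step_arm", "arguments": {"slide": [[0,0,0],[0,0,0],[0,0,0],[0,0,0],[0,0,0]], "turn": [[0,0,0],[0,0,0],[0,0,0],[0,0,0],[0,0,0]], "hand": [-1,-1,-1,-1,-1]}}

```text
clock: 6.75
tcp_pos: [0.5883, 0.2159, 0.2355]
tool_rot: [0.883, -0.468, 0.0, -0.0]
wrist_force: [0.2, -0.3, 0.1]
grip_width: 0.0481
grasp_force: 0.0
```

Emit:
{"name": "step_arm", "arguments": {"slide": [[0,0,-20],[0,0,-60],[0,0,-80],[0,0,-80]], "turn": [[0,0,0],[0,0,0],[0,0,0],[0,0,0]], "hand": [-1,-1,-1,-1]}}

```text
clock: 7.15
tcp_pos: [0.5896, 0.2164, 0.3195]
tool_rot: [0.884, -0.468, 0.002, -0.003]
wrist_force: [-0.1, -0.2, 0.4]
grip_width: 0.08
grasp_force: 0.0
```

Run:
```python
from h import *
plan((.596,-.194,.315,-56))
t=cap('top');s=cap('side')
a=t['frame'][80:260,180:360,::-1];a=cv2.resize(a,(600,600),interpolation=cv2.INTER_CUBIC)
cv2.imwrite('pics/t2.png',np.clip(a*1.6,0,255).astype(np.uint8))
for n,d in [('top',t),('side',s)]:
    W=pts(d);x,y,z=[W[...,i] for i in range(3)]
    def rep(nm,m): q=W[m];print(n,nm,len(q),np.median(q,0).round(4),((q.min(0)+q.max(0))/2).round(4)) if len(q) else None
    rep('pin',(np.hypot(x-.585,y-.213)<.04)&(z>.235)&(z<.28))
    rep('A',(np.hypot(x-.596,y+.194)<.02)&(z>.13)&(z<.162))
    rep('B',(np.hypot(x-.532,y-.006)<.02)&(z>.13)&(z<.162))
    rep('Atop',(np.hypot(x-.596,y+.194)<.02)&(z>.163)&(z<.168))
    rep('Btop',(np.hypot(x-.532,y-.006)<.02)&(z>.163)&(z<.168))
    rep('ptr',(np.hypot(x-.425,y+.07)<.04)&(z>.05)&(z<.058))
    rep('ptrall',(np.hypot(x-.425,y+.07)<.04)&(z>.02)&(z<.058))
    rep('can',(np.hypot(x-.5285,y+.164)<.045)&(z>.114)&(z<.126))
    rep('hub',(np.hypot(x-.564,y+.094)<.03)&(z>.03))
```

```text
t 7.15 tcp [0.5896 0.2164 0.3195] psi -55.9 F [-0.1 -0.2  0.4] M [ 0.03 -0.04  0.04] w 0.08 g 0.0 j [ 0.66  0.24  0.05  0.   -1.38 -0.07]
[343.2, 225.1, 3.4] [-0.006, -0.001, 0.003]
top A 19 [ 0.5927 -0.1908  0.1567] [ 0.5972 -0.1928  0.1472]
top B 15 [0.5281 0.0105 0.1471] [0.5302 0.0074 0.1457]
top Atop 6 [ 0.5964 -0.1929  0.1644] [ 0.5967 -0.1916  0.1653]
top Btop 9 [0.5328 0.0075 0.1658] [0.534  0.0059 0.1658]
top ptr 47 [ 0.4256 -0.0712  0.0536] [ 0.4349 -0.0681  0.0543]
top ptrall 157 [ 0.4442 -0.0713  0.04  ] [ 0.4358 -0.0736  0.0395]
top can 165 [ 0.5284 -0.163   0.1185] [ 0.5294 -0.1617  0.1198]
top hub 217 [ 0.5602 -0.0923  0.0596] [ 0.5636 -0.0939  0.0528]
side pin 51 [0.5822 0.2074 0.2547] [0.5843 0.208  0.254 ]
side A 54 [ 0.5935 -0.2006  0.1466] [ 0.5951 -0.2005  0.1467]
side B 50 [ 0.529  -0.0009  0.1475] [0.5303 0.001  0.1461]
side Atop 11 [ 0.5944 -0.1966  0.1642] [ 0.5939 -0.1976  0.1651]
side Btop 3 [ 0.531  -0.0028  0.1636] [0.5301 0.0009 0.1641]
side ptr 58 [ 0.4248 -0.0728  0.0522] [ 0.4347 -0.0723  0.0535]
side ptrall 273 [ 0.4318 -0.0772  0.0377] [ 0.4347 -0.0757  0.0391]
side can 201 [ 0.5277 -0.1671  0.1172] [ 0.528  -0.1658  0.1182]
side hub 23 [ 0.5831 -0.0997  0.0588] [ 0.5859 -0.0991  0.0477]
```

View pics/t2.png

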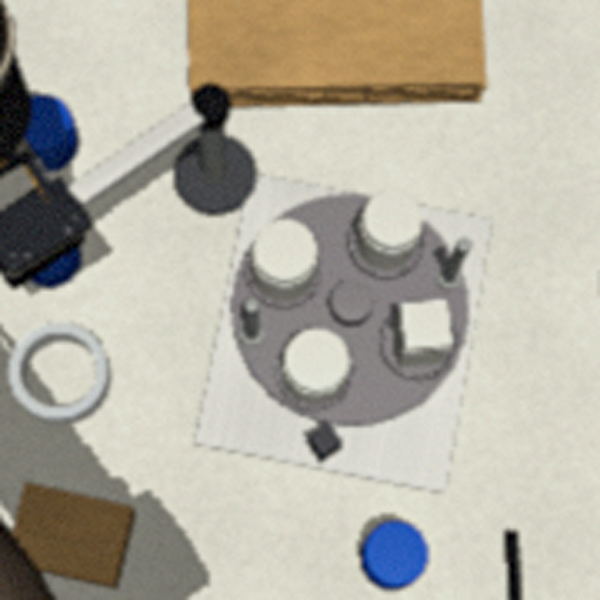

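The top view shows the scanner at its stop at left, under the gripper, and the carousel clear with its three jars and the canister standing. Post A is at (450,258) in this crop, the pointer at (323,440). On to post A.

Emit:
{"name": "step_arm", "arguments": {"slide": [[38,25,0],[76,50,0],[114,75,0],[152,100,0],[190,125,0]], "turn": [[0,0,0],[0,0,0],[0,0,0],[0,0,0],[0,0,0]], "hand": [-1,-1,-1,-1,-1]}}

```text
clock: 7.75
tcp_pos: [0.5904, -0.0133, 0.3142]
tool_rot: [0.884, -0.468, -0.001, 0.001]
wrist_force: [1.4, -0.2, -0.6]
grip_width: 0.0874
grasp_force: 0.0
```

Emit:
{"name": "step_arm", "arguments": {"slide": [[38,25,0],[76,50,0],[114,75,0],[152,100,0],[153,100,0]], "turn": [[0,0,0.14],[0,0,0.28],[0,0,0.42],[0,0,0.56],[0,0,0.7]], "hand": [-1,-1,-1,-1,-1]}}

```text
clock: 8.25
tcp_pos: [0.5931, -0.1989, 0.3134]
tool_rot: [-0.665, 0.746, 0.001, -0.001]
wrist_force: [-0.3, 1.1, -0.5]
grip_width: 0.0879
grasp_force: 0.0
```

Run:
```python
from h import *
plan((.5955,-.194,.30,-108),(.5955,-.194,.133,-108))
```

```text
t 8.25 tcp [ 0.5931 -0.1989  0.3134] psi -96.6 F [-0.3  1.1 -0.5] M [ 0.13 -0.04  0.  ] w 0.0879 g 0.0 j [-0.01  0.24  0.04  0.   -1.37 -0.1 ]
[-5.1, -1.8, 13.4] [0.003, -0.001, 0.199]
[-5.3, -2.4, 180.4] [0.003, -0.001, 0.199]
```

Emit:
{"name": "step_arm", "arguments": {"slide": [[-4,-2,40],[-5,-2,80],[-5,-2,80],[-5,-2,80]], "turn": [[0,0,0.1],[0,0,0.199],[0,0,0.199],[0,0,0.199]], "hand": [-1,-1,-1,-1]}}

```text
clock: 8.65
tcp_pos: [0.5965, -0.1899, 0.2352]
tool_rot: [-0.593, 0.805, 0.0, -0.001]
wrist_force: [-0.1, -0.8, 1.6]
grip_width: 0.0875
grasp_force: 0.0
```

Run:
```python
from h import *
s=cap('wrist');W=pts(s);x,y,z=[W[...,i] for i in range(3)]
m=(np.hypot(x-.596,y+.194)<.03)&(z>.155)&(z<.175);q=W[m]
print(len(q),np.median(q,0),(q.min(0)+q.max(0))/2,q[q[:,2]>.162].mean(0))
plan((.5955,-.194,.133,-108))
```

```text
278 [ 0.59666851 -0.19602418  0.16361719] [ 0.59725847 -0.19477326  0.16085536] [ 0.5969889  -0.19512183  0.16382841]
t 8.7 tcp [ 0.5975 -0.19    0.2369] psi -107.2 F [0.7 0.3 0.9] M [ 0.07 -0.12  0.03] w 0.0879 g 0.0 j [ 0.    0.27 -0.09  0.   -1.21 -0.3 ]
[4.3, 0.8, 103.9] [-0.001, -0.001, 0.014]
```

Emit:
{"name": "step_arm", "arguments": {"slide": [[4,0.5,40],[4,0.5,80],[4,0.5,104],[4,0.5,104],[4,0.5,104]], "turn": [[0,0,0],[0,0,0],[0,0,0],[0,0,0],[0,0,0]], "hand": [-1,-1,1,1,1], "force": 20}}

```text
clock: 9.2
tcp_pos: [0.5967, -0.1936, 0.1339]
tool_rot: [-0.593, 0.805, -0.001, 0.001]
wrist_force: [0.0, -0.7, 0.6]
grip_width: 0.0691
grasp_force: 0.0
```

Emit:
{"name": "step_arm", "arguments": {"slide": [[0,0,0],[0,0,0],[0,0,0],[0,0,0],[0,0,0]], "turn": [[0,0,0],[0,0,0],[0,0,0],[0,0,0],[0,0,0]], "hand": [1,1,1,1,1]}}

```text
clock: 9.7
tcp_pos: [0.5952, -0.1933, 0.132]
tool_rot: [-0.592, 0.806, -0.0, 0.0]
wrist_force: [-0.2, 0.5, -0.3]
grip_width: 0.029
grasp_force: 0.0
```

Emit:
{"name": "step_arm", "arguments": {"slide": [[0,0,0],[0,0,0],[0,0,0],[0,0,0]], "turn": [[0,0,0],[0,0,0],[0,0,0],[0,0,0]], "hand": [1,1,1,1]}}

```text
clock: 10.1
tcp_pos: [0.5954, -0.1935, 0.1317]
tool_rot: [-0.592, 0.806, -0.0, 0.0]
wrist_force: [0.6, -1.7, 1.1]
grip_width: 0.0138
grasp_force: 20.0
```

Run:
```python
from h import *
swing(np.array([.564,-.094]),.105,-3,-6,-9,-12,-15,z=.133,psi=False)
t=cap('top')
# front direction: base plate edges by min-area rectangle on low plate; pixels at z~3-20mm
for n in ['top','side']:
    W=pts(load(n));m=(np.hypot(W[...,0]-.564,W[...,1]+.094)<.26)
    q=W[m&(abs(W[...,2]-.034)<.004)&(np.hypot(W[...,0]-.564,W[...,1]+.094)<.125)][:,:2].astype(np.float32)
    (c,r)=cv2.minEnclosingCircle(q);print(n,'disc',c,r)
```

```text
angle -72.5 radius 0.1043
t 10.1 tcp [ 0.5954 -0.1935  0.1317] psi -107.4 F [ 0.6 -1.7  1.1] M [-0.44 -0.4   0.  ] w 0.0138 g 20.0 j [-0.    0.35 -0.23  0.   -0.99 -0.3 ]
[3.6, 4.2, -1.3] [-0.0, -0.0, 0.0]
[6.3, 9.0, -1.3] [-0.0, -0.0, 0.0]
[8.9, 13.8, -1.3] [-0.0, -0.0, 0.0]
[11.1, 18.8, -1.3] [-0.0, -0.0, 0.0]
[13.1, 24.0, -1.3] [-0.0, -0.0, 0.0]
top disc (0.5650488138198853, -0.09384780377149582) 0.12140818685293198
side disc (0.5621249675750732, -0.0981033518910408) 0.1228167787194252
```

Post gripped at radius 104 mm and angle -72.5°. I turn clockwise in small steps.

Run:
```python
from h import *
swing(np.array([.564,-.094]),.1045,-3,-7,-11,-15,-19,-23,-27,-31,-35,-39,z=.1317,psi=False)
```

```text
angle -72.5 radius 0.1044
t 10.15 tcp [ 0.5954 -0.1935  0.1317] psi -107.4 F [ 1.2 -1.7  0.9] M [-0.47 -0.49  0.02] w 0.0134 g 20.0 j [-0.    0.35 -0.23  0.   -0.99 -0.3 ]
[3.1, 4.5, 0.0] [-0.0, -0.0, 0.0]
[6.8, 10.8, 0.0] [-0.0, -0.0, 0.0]
[9.9, 17.4, 0.0] [-0.0, -0.0, 0.0]
[12.7, 24.1, 0.0] [-0.0, -0.0, 0.0]
[14.9, 31.1, 0.0] [-0.0, -0.0, 0.0]
[16.6, 38.2, 0.0] [-0.0, -0.0, 0.0]
[17.9, 45.4, 0.0] [-0.0, -0.0, 0.0]
[18.6, 52.6, 0.0] [-0.0, -0.0, 0.0]
[18.9, 59.9, -0.0] [-0.0, -0.0, 0.0]
[18.6, 67.2, -0.0] [-0.0, -0.0, 0.0]
```

Emit:
{"name": "step_arm", "arguments": {"slide": [[3.1,4.5,0],[6.8,10.8,0],[9.9,17.4,0],[12.7,24.1,0],[14.9,31.1,0]], "turn": [[0,0,0],[0,0,0],[0,0,0],[0,0,0],[0,0,0]], "hand": [1,1,1,1,1]}}

```text
clock: 10.65
tcp_pos: [0.5602, -0.198, 0.1317]
tool_rot: [-0.592, 0.806, 0.0, 0.0]
wrist_force: [1.3, 3.7, 1.6]
grip_width: 0.0141
grasp_force: 20.0
```

Emit:
{"name": "step_arm", "arguments": {"slide": [[1.7,7.1,0],[3,14.3,0],[3.7,21.5,0],[4,28.8,0],[3.7,36.1,0]], "turn": [[0,0,0],[0,0,0],[0,0,0],[0,0,0],[0,0,0]], "hand": [1,1,1,1,1]}}

```text
clock: 11.15
tcp_pos: [0.5254, -0.1905, 0.1317]
tool_rot: [-0.592, 0.806, -0.0, 0.001]
wrist_force: [3.5, 5.9, 1.8]
grip_width: 0.0132
grasp_force: 20.0
```

Run:
```python
from h import *
swing(np.array([.564,-.094]),.1045,-4,-8,-12,-16,-20,-24,-27,z=.1317,psi=False)
```

```text
angle -111.8 radius 0.1039
t 11.15 tcp [ 0.5254 -0.1905  0.1317] psi -107.4 F [3.5 5.9 1.8] M [ 2.17 -1.37 -0.05] w 0.0132 g 20.0 j [ 0.    0.25 -0.38 -0.   -0.94 -0.31]
[-0.2, 7.3, -0.0] [-0.001, 0.001, -0.0]
[-1.5, 14.5, -0.0] [-0.001, 0.001, -0.0]
[-3.3, 21.5, -0.0] [-0.001, 0.001, -0.0]
[-5.6, 28.5, -0.0] [-0.001, 0.001, -0.0]
[-8.4, 35.2, -0.0] [-0.001, 0.001, -0.0]
[-11.7, 41.7, -0.0] [-0.001, 0.001, -0.0]
[-14.4, 46.5, -0.1] [-0.001, 0.001, -0.0]
```

Emit:
{"name": "step_arm", "arguments": {"slide": [[-1,7.1,0],[-2.7,14.2,0],[-4.7,21.2,0],[-7,28,0],[-9.8,34.5,0]], "turn": [[0,0,0],[0,0,0],[0,0,0],[0,0,0],[0,0,0]], "hand": [1,1,1,1,1]}}

```text
clock: 11.65
tcp_pos: [0.495, -0.1712, 0.1317]
tool_rot: [-0.592, 0.806, -0.0, 0.0]
wrist_force: [2.0, 0.4, 0.3]
grip_width: 0.0136
grasp_force: 20.0
```

Run:
```python
from h import *
swing(np.array([.564,-.094]),.1035,-4,-8,-12,-13,z=.1317,psi=False)
for n in ['top','side']:
    d=cap(n);W=pts(d);x,y,z=[W[...,i] for i in range(3)]
    def rep(nm,m): q=W[m];print(n,nm,len(q),np.median(q,0).round(4),((q.min(0)+q.max(0))/2).round(4)) if len(q) else None
    rep('ptr',(np.hypot(x-.425,y+.07)<.04)&(z>.05)&(z<.058))
    rep('B',(np.hypot(x-.564,y+.094)<.13)&(z>.13)&(z<.162)&(x>.59)&(y>-.08))
    rep('Btop',(np.hypot(x-.564,y+.094)<.13)&(z>.163)&(z<.167)&(x>.59)&(y>-.08))
    f=d['frame'];
    if n=='top': f=f[110:240,225:335];
    else: f=f[180:280,205:345]
    cv2.imwrite(f'pics/{n}3.png',np.clip(cv2.resize(f,None,fx=5,fy=5,interpolation=cv2.INTER_CUBIC)[:600,:,::-1]*(1.7 if n=='top' else 1),0,255).astype(np.uint8))
```

```text
angle -131.8 radius 0.1035
t 11.65 tcp [ 0.495  -0.1712  0.1317] psi -107.4 F [2.  0.4 0.3] M [ 0.63 -1.1   0.03] w 0.0136 g 20.0 j [ 0.04  0.2  -0.45  0.   -0.92 -0.35]
[-3.2, 6.5, -0.0] [-0.0, -0.0, 0.0]
[-6.9, 12.7, -0.0] [-0.0, -0.0, 0.0]
[-11.0, 18.6, -0.0] [-0.0, -0.0, 0.0]
[-12.1, 20.1, -0.0] [-0.0, -0.0, 0.0]
top ptr 38 [ 0.4277 -0.0713  0.0529] [ 0.4344 -0.0712  0.0539]
side ptr 55 [ 0.4248 -0.0755  0.0518] [ 0.4299 -0.0764  0.0536]
side B 13 [ 0.6336 -0.0224  0.1579] [ 0.6336 -0.0192  0.1576]
side Btop 6 [ 0.6329 -0.0225  0.1647] [ 0.6331 -0.0213  0.165 ]
```

View pics/top3.png

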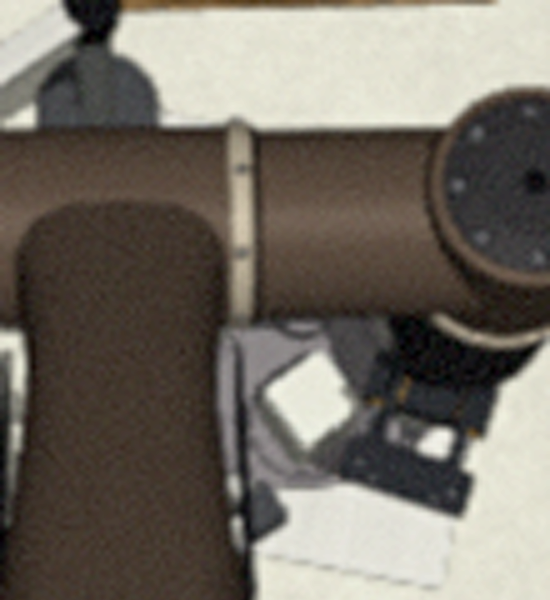

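The top view shows the canister at (305,395) in the crop, nearing the pointer at (265,510), with the arm link passing above. Next I refine the front direction and the circle centre.

Run:
```python
from h import *
from scipy.optimize import least_squares
P=np.array([[.5954,-.1935],[.5602,-.198],[.5254,-.1905],[.495,-.1712]])
c=least_squares(lambda c:np.hypot(*(P-c).T)-.105,[.564,-.094]).x
print('centre',c,'angles',np.degrees(np.arctan2(*(P-c).T[::-1])))
d=load('top');T=d['world_from_camera'];K=d['K']
def pl(u,v,z):
    r=T[:3,:3]@np.array([(u-K[0,2])/K[0,0],(v-K[1,2])/K[1,1],1]);return (T[:3,3]+r*(z-T[2,3])/r[2])[:2]
q=lambda u,v,z:pl(180+u*.3-.35,80+v*.3-.35,z)
A,B,C,D=[q(u,v,.006) for u,v in [(197,443),(445,492),(492,218),(262,175)]]
print('plate',A,B,C,D,'edge angles',[np.degrees(np.arctan2(*(b-a)[::-1])) for a,b in[(A,B),(B,C),(C,D)]])
p=q(323,437,.053);h=q(352,302,.042);print('ptr',p,'hub',h)
for cc in [h,np.array([.565,-.0935])]:print(np.degrees(np.arctan2(*(p-cc)[::-1])),np.hypot(*(p-cc)))
# disc centre by image ellipse bounds in t2: platter rim
print('canister z-top now')
W=pts(d);x,y,z=[W[...,i] for i in range(3)];m=(z>.112)&(z<.125)&(np.hypot(x-.50,y+.10)<.06);print(W[m].mean(0),m.sum())
k,l,st,ce=cv2.connectedComponentsWithStats(m.astype(np.uint8));i=1+st[1:,4].argmax();print(st[i],W[l==i].mean(0), cv2.minAreaRect(W[l==i][:,:2].astype(np.float32)))
W=pts(load('side'));x,y,z=[W[...,i] for i in range(3)];m=(z>.112)&(z<.125)&(np.hypot(x-.50,y+.10)<.06)
k,l,st,ce=cv2.connectedComponentsWithStats(m.astype(np.uint8));i=1+st[1:,4].argmax();print('side',st[i],W[l==i].mean(0))
```

```text
centre [ 0.56498256 -0.09308393] angles [ -73.14770112  -92.61000069 -112.11312574 -131.85650159]
plate [0.42516444 0.05976489] [ 0.38147147 -0.19309058] [ 0.67229848 -0.24249522] [7.13245902e-01 5.49406232e-04] edge angles [np.float64(-99.80379482694852), np.float64(-9.641161290170963), np.float64(80.43678884496153)]
ptr [ 0.42692284 -0.06661645] hub [ 0.56834634 -0.09427552]
168.9339886041495 0.14410284251938596
168.98237889708653 0.14066992224865027
canister z-top now
[ 0.48725721 -0.09644797  0.11847973] 195
[278 180  19  19 195] [ 0.48725721 -0.09644797  0.11847973] ((0.48740965127944946, -0.09683334827423096), (0.046444617211818695, 0.04742753505706787), 37.29158020019531)
side [241 217  13  13 100] [ 0.47292037 -0.10415665  0.11703256]
```

Run:
```python
from h import *
swing(np.array([.565,-.0931]),.105,-3,-6,-9,-12.5,z=.1317,psi=False)
```

```text
angle -132.2 radius 0.1049
t 11.75 tcp [ 0.4945 -0.1708  0.1317] psi -107.4 F [ 1.   2.1 -0. ] M [ 0.89 -0.45 -0.02] w 0.0129 g 20.0 j [ 0.04  0.2  -0.45 -0.   -0.92 -0.35]
[-2.3, 5.0, -0.0] [0.0, 0.0, 0.0]
[-5.0, 9.8, -0.0] [0.0, 0.0, 0.0]
[-8.0, 14.4, -0.0] [0.0, 0.0, 0.0]
[-11.7, 19.6, -0.0] [0.0, 0.0, 0.0]
```

Emit:
{"name": "step_arm", "arguments": {"slide": [[-2.3,5,0],[-5,9.8,0],[-8,14.4,0],[-11.7,19.6,0],[-11.7,19.6,0]], "turn": [[0,0,0],[0,0,0],[0,0,0],[0,0,0],[0,0,0]], "hand": [1,1,1,1,1]}}

```text
clock: 12.25
tcp_pos: [0.4795, -0.1537, 0.1317]
tool_rot: [-0.592, 0.806, 0.0, -0.0]
wrist_force: [-0.0, 1.4, 2.7]
grip_width: 0.0135
grasp_force: 20.0
```

```bash
cat > m.py <<'E'
from h import *
C=np.array([.565,-.0933])
swing(C,.105,-1,1,z=.1317,psi=False)
d=cap('top');W=pts(d);x,y,z=[W[...,i] for i in range(3)];m=(z>.112)&(z<.125)&(np.hypot(x-.49,y+.08)<.06)
k,l,st,ce=cv2.connectedComponentsWithStats(m.astype(np.uint8));i=1+st[1:,4].argmax();r=cv2.minAreaRect(W[l==i][:,:2].astype(np.float32));v=r[0]-C
print(st[i],r,'angle',np.degrees(np.arctan2(v[1],v[0])),np.hypot(*v))
f=d['frame'][110:240,225:335];cv2.imwrite('pics/top4.png',np.clip(cv2.resize(f,None,fx=4.5,fy=4.5,interpolation=cv2.INTER_CUBIC)[:,:,::-1]*1.7,0,255).astype(np.uint8))
s=cap('side');f=s['frame'][140:285,205:365];cv2.imwrite('pics/side4.png',cv2.resize(f,None,fx=4,fy=4,interpolation=cv2.INTER_CUBIC)[:,:,::-1])
E
python3 m.py
```

```text
angle -144.8 radius 0.1047
t 12.25 tcp [ 0.4795 -0.1537  0.1317] psi -107.4 F [-0.   1.4  2.7] M [ 0.51 -0.26 -0.01] w 0.0135 g 20.0 j [ 0.08  0.16 -0.49 -0.   -0.92 -0.38]
[-0.9, 1.6, -0.0] [0.0, 0.0, 0.0]
[1.3, -1.3, -0.0] [0.0, 0.0, 0.0]
[273 181  19  17 195] ((0.48804590106010437, -0.0797925591468811), (0.046647824347019196, 0.046319205313920975), 24.548673629760742) angle 170.0445181833507 0.07813055933533142
```

View pics/top4.png

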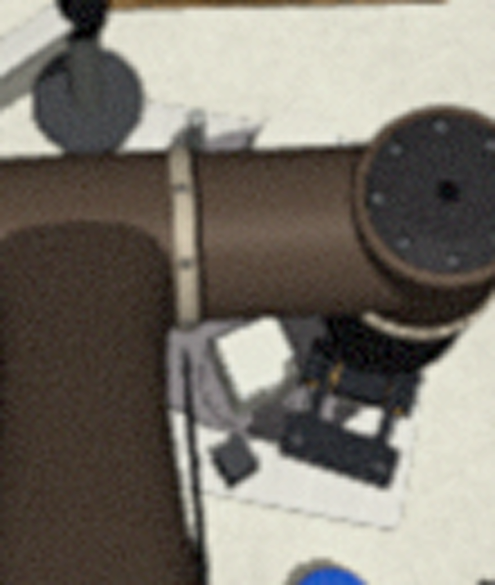

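View pics/side4.png

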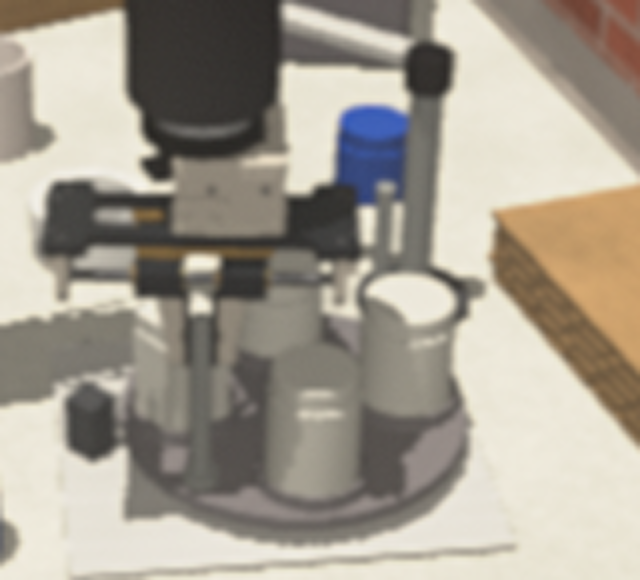

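Top view: the canister at (255,357) lies on the axis-to-pointer line, with the pointer at (236,458). It measures 170.0°, 78 mm out; the front is at 170.3°. The side view shows the jars upright in their pockets, the post gripped and the scanner arm clear. I settle and hand in.

Emit:
{"name": "step_arm", "arguments": {"slide": [[0,0,0],[0,0,0],[0,0,0],[0,0,0]], "turn": [[0,0,0],[0,0,0],[0,0,0],[0,0,0]], "hand": [1,1,1,1], "force": 30}}

```text
clock: 12.75
tcp_pos: [0.4802, -0.1546, 0.1316]
tool_rot: [-0.592, 0.806, 0.0, -0.0]
wrist_force: [-0.3, 0.8, 4.3]
grip_width: 0.0131
grasp_force: 30.0
```

Run:
```python
from h import *
plan()
print(arm.hand_in())
```

```text
t 12.75 tcp [ 0.4802 -0.1546  0.1316] psi -107.4 F [-0.3  0.8  4.3] M [0.09 0.2  0.03] w 0.0131 g 30.0 j [ 0.08  0.17 -0.49  0.   -0.92 -0.38]
the job is handed in; nothing more can be done
None
```

I handed the job in at 12.75 s: the scanner arm is at its stop, the square canister is in line with the pointer to about 0.3° by my measurement, and the post is still gripped at 30 N; the hand-in returned no verdict.

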